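# Turn a sign block over into the test cradle and switch it on

### The job

The small rectangular brass sign block is lying on its white face. Turn it over, set it down in the pocket of the test cradle with its white face up, let go, and then turn the handle of the power isolator from off to on. Do not drop the block in, and leave the other things on the bench where they are.

Things in the scene. Friction and masses are not known exactly. Their poses are not given: they have to be found in the camera images.
- block: Sign block, 76 (x) x 46 (y) x 40 (z) mm, about 0.22 kg: brass sides; one 76 x 46 side is a white acrylic face, the other an aluminium back with two round brass contacts. Origin: centre of the WHITE FACE; z points from the face to the back: up at the start (white face down), down at the end. It can be stood on any side; on its 46 x 40 end it is 76 mm high.
- block_back (a point): Centre of the block's aluminium back, 40 mm along the block's z from its origin; axes as block.
- pocket (a point): Centre of the pocket's floor, 10 mm above the bench; x along the pocket, z up. The cradle is a fixed grey plate 135 (x) x 100 x 10 mm; aluminium stops 12 mm high on it frame the 83 (x) x 53 mm pocket: an end stop 12 mm thick, 77 mm wide at each end, a 12 x 12 mm lip at each corner of the long sides; the middle 59 mm of both long sides is open for fingers.
- isolator: Power isolator: fixed grey box 110 x 110 x 60 mm with a black rotary bar handle on top; the origin is the centre of its underside, z up.
- handle_grip (a point): Point on the turning axis of the isolator's handle, 96 mm above the bench, where the bar can be pinched from above. The black bar is 70 mm long (x of this point, turning with it), 12 mm thick (y), and reaches from 74 to 108 mm above the bench; below it is a boss 40 mm across. A white mark is on its top near the +x end.
- handle (a joint): Angle of the isolator's handle in rad: 0 is off (bar along the isolator's x), 1.3 is the on stop; it grows as the handle is turned clockwise seen from above and stays where it is left.
- disc_sign: Bystander: round brass sign with a white face up, 80 mm across, 40 mm high; origin centre of the underside.
- step_sign: Bystander: stepped brass sign with a white face up, 100 x 70 mm, 40 mm high; origin on the underside.
- tape: Bystander: cardboard-coloured ring of tape, 76 mm across, 18 mm high; origin centre of the underside.
- screwdriver: Bystander: screwdriver lying along its x; origin on the underside.
- spray: Bystander: upright black spray can, 52 mm across, 140 mm high; origin centre of the underside.
- driver_unit: Bystander: small aluminium driver box 70 x 30 x 22 mm; origin centre of the underside.

How it is judged (in metres and radians):
On the way, in this order (a step that is already met when the one before it is completed fails the run):
1. The block, white face up (within 20 degrees) and over the pocket (within 10 mm of its centre), is brought down to within 10 mm of the pocket floor while the fingers still hold it: not dropped in (angle between block's own z axis and vertical above 2.79 rad and z of block_back in the frame of pocket below 0.01 m and horizontal distance between block_back and pocket below 0.01 m and contact force between the fingers and block above 0.3 N), for 0.05 s.
2. The block lies fully home in the pocket, white face up, let go and at rest, with the handle still off (below 0.3 rad) (angle between block's own z axis and vertical above 3.06 rad and z of block_back in the frame of pocket below 0.003 m and horizontal distance between block_back and pocket below 0.007 m and contact force between the fingers and block below 0.1 N and linear speed of block below 0.02 m/s and value of joint handle below 0.3 rad), for 0.2 s.
3. The handle is turned on: beyond 1.15 rad (value of joint handle above 1.15 rad), for 0.2 s.
At the end, for the whole second after the job is handed in: The block rests in the pocket, white face up: back on the pocket floor (within 3 mm, level within 4 degrees), centred within 7 mm, lengthwise along it (either way round, within 0.12 rad); and the isolator's handle is left on, beyond 1.15 of its 1.3 rad, and still (angle between block's own z axis and vertical above 3.06 rad and z of block_back in the frame of pocket below 0.003 m and horizontal distance between block_back and pocket below 0.007 m and angle between the x axis of block and the x axis of pocket, either way round below 0.12 rad and linear speed of block below 0.02 m/s and value of joint handle above 1.15 rad and velocity of joint handle below 0.05 rad/s); the robot touches nothing.
It fails at once if A bystander (disc sign, stepped sign, tape, screwdriver, spray can, driver box) is moved more than 30 mm (distance of any of disc_sign, step_sign, tape, screwdriver, spray, driver_unit from where it was at the start of the episode above 0.03 m).
It also fails if it takes over 72 s, if anything falls off the work surface, if the arm or the gripper's body presses on something with over 40 N, if the wrist force passes 120 N, or if a joint passes its speed limit or range.

### The arm

A 7-joint arm with a two-finger parallel gripper is mounted at the origin on the work surface. World frame = base frame: x ahead of the robot, y to its left, z up, the work surface at z = 0. Lengths are in mm, angles in rad, forces in N, time in s.
With the tool pointing down it reaches from about 425 to 875 mm from the base axis. Payload 9.9 kg.
Tool frame: the origin (TCP) lies midway between the tips of the shut fingers; the grasp point (between the pads) lies 19 mm behind it (grip_point_offset is the distance from the TCP to the grasp point, in mm); z points along the fingers, y is the line along which they close (so a half turn about z gives the same grasp; the last joint's range is limited). The gripper opens to 85 mm and grips with 20 to 120 N. Pads are 22 mm wide; open, the fingers measure 114 mm over their backs; the gripper's body (76 mm by 85 mm) begins 54 mm behind the grasp point. The pads swing forward as they close: fully open they stand 13 mm farther back than shut.
Start: joints at [1.038, 0.576, 0.025, 1.437, -0.015, 1.129, -0.057], TCP at [292.877, -608.155, 231.289] pointing down, gripper open.
Joint ranges: [-2.76, 2.76], [-0.34, 2.15], [-1.52, 1.57], [0.19, 2.46], [-1.09, 4.23], [0.17, 1.99], [-2.82, 2.82]. Speed limits (rad/s): [2.22, 2.22, 3.01, 3.01, 3.14, 3.14, 3.14].

### API

Orientations are given as a rotation vector (axis times angle).
In Python, from rig import * gives the robot as it stands.
- The arm moves only by the shell command python3 -m crank 'ROWS'. ROWS is JSON, a list of rows, each an object with "fingers": the finger opening in mm, from 0 to 85.4; "translation": the shift along the tool's x, y, z in mm, a list of three; "rotation": the turn, a rotation vector about the tool's x, y, z in degrees, a list of three. A call has 1 to 20 rows; each row is the pose to reach, as a shift and turn from the pose commanded when the call began, along the tool's axes at that moment; what a row does not reach only later rows make up. A row lasts 1/8 s, in which the tool goes at most 62.5 mm and 10.7 degrees, less where a joint would pass 70% of its speed; a pose out of reach is approached as far as the arm can. A call with a gripper value outside its range is refused whole. The fingers move at their own pace and stop on an object; the grip force is fixed at half the most. Time passes only in rows, so rows that repeat a pose let the fingers close. It gives the time, the measured TCP pose, the force, the opening and the grip force at its end, in the units of the state.
- sense(): the state, without advancing time (a new reading comes with each control period).
- grab_frame(name): name is "scene" or "top" or "wrist"; returns a dict with "color" (384x512x3 uint8, red, green, blue), "range_z" (384x512 float32, mm along the optical axis (not along the pixel's ray), 0 where there is no reading), "fov_y" (degrees; the focal length in pixels is half the picture's height over the tangent of half this angle, whatever the lens; pixels are square), "cx", "cy" (the principal point, pixels), "world_from_camera" (4x4, takes a point from camera to world coordinates). Camera axes: x right, y up, looking along -z (the intrinsics and any distortion apply to the point x, -y, -z); pixel columns grow to the right and rows downward; lengths in mm; the calibration is good to about 2 mm. The wrist camera is an equidistant fisheye: a pixel r from the principal point sees the ray r / f radians off the axis. A picture is of the moment at which its call begins.
- job_done(): hands the job in; it is judged then, once.
Trained networks look in the newest picture that a camera, given by its name, has taken for a name from the list of things; names that differ only in an ending like _2 or _b are one class to them, and where a whole thing is asked for, a point or a joint stands for the part that bears it (a point fixed in the world has none). Each returns a list of dicts, best first, with "confidence" (0 to 1); they miss things now and then, are a little off and sometimes report something else, mostly with a low value. They report only what shows in the picture. A call takes as long as a camera call.
- boxes_of(target, camera): "box" ([centre column, centre row, width, height] in pixels, round what is visible of it).
- silhouettes(target, camera): "pixels" (384x512 bool, what is visible of it) and "box" ([centre column, centre row, width, height] in pixels, round what is visible of it).
The state is a dict: "clock": time; "joint_pos": joint angles; "qd": joint speeds; "effort": joint torques, N m; "ee_pos": TCP position; "ee_rot": TCP orientation; "contact_force": force on the tool from outside, world axes, zero at the start; "moment": the same for the moment, N m; "finger_gap": finger opening in mm; "grip_force": force on a finger pad.
Only numpy, scipy, OpenCV 4.12 (cv2) and the standard library are available. Lean on these libraries where they do the work, as an engineer would, in place of code of your own. Each camera call takes 0.05 s, during which the arm holds its last target. There are 200 camera calls.

## Working session

There is one attempt and no reset: what is moved stays moved. The work goes in short steps, Python scripts to look and compute and a shell command to move; the robot and the scene stay as the last step left them, time stands still between calls to the robot, and variables do not carry over. Pictures are saved under pics/ and viewed, at most 10 in all, crops included, and the job is handed in when it is done.

```bash
ls; mkdir -p pics
cat > h.py <<'E'
from rig import *
import numpy as np, cv2
from scipy.spatial.transform import Rotation as R
def cloud(fr, wrist=False):
    d=fr["range_z"]; h,w=d.shape; f=h/2/np.tan(np.radians(fr["fov_y"])/2)
    c,r=np.meshgrid(np.arange(w),np.arange(h)); u=(c-fr["cx"])/f; v=(r-fr["cy"])/f
    if wrist:
        t=np.hypot(u,v)+1e-9; s=np.tan(np.minimum(t,1.5))/t; u,v=u*s,v*s
    P=np.stack([u*d,-v*d,-d,np.ones_like(d)],-1)@np.array(fr["world_from_camera"]).T
    P=P[...,:3]; P[d<=0]=np.nan; return P
def save(n,fr): cv2.imwrite(f"pics/{n}.png",cv2.cvtColor(fr["color"],cv2.COLOR_RGB2BGR))
E
python3 - <<'E'
from h import *
np.set_printoptions(precision=1,suppress=True)
print(sense())
ims=[]
for cam in ["top","scene"]:
    fr=grab_frame(cam); P=cloud(fr); ims.append(fr["color"])
    print(cam,fr["fov_y"],np.array(fr["world_from_camera"])[:3,3])
    for t in ["block","isolator","handle_grip","pocket","disc_sign","step_sign","tape","screwdriver","spray","driver_unit"]:
        try: S=silhouettes(t,cam)
        except Exception as e: print(t,e); continue
        for s in S[:2]:
            Q=P[s["pixels"]]; Q=Q[~np.isnan(Q[:,0])]
            if len(Q)<5: continue
            zt=np.percentile(Q[:,2],95); T=Q[Q[:,2]>zt-5]
            (cx,cy),wh,a=cv2.minAreaRect(T[:,:2].astype(np.float32))
            print(t,round(s["confidence"],2),np.array(s["box"]),"ztop",round(zt,1),"rect",np.array([cx,cy,*wh,a]))
cv2.imwrite("pics/a.png",cv2.cvtColor(np.hstack(ims)[:, :],cv2.COLOR_RGB2BGR)); 
cv2.imwrite("pics/a.png",cv2.resize(cv2.imread("pics/a.png"),(800,300)))
for i,n in enumerate(["top","scene"]): cv2.imwrite(f"pics/{n}.png",cv2.cvtColor(ims[i],cv2.COLOR_RGB2BGR))
E
```

```text
pics
{'clock': 0.0, 'joint_pos': array([ 1. ,  0.6,  0. ,  1.4, -0. ,  1.1, -0.1]), 'qd': array([-0.,  0., -0., -0., -0.,  0.,  0.]), 'effort': array([  0. , -76.6,   2.3, -28.6,   0. ,   0. ,  -0. ]), 'ee_pos': array([ 292.7, -607.7,  230.4]), 'ee_rot': array([-3.1, -0.7,  0. ]), 'contact_force': array([-0. ,  1. , -0.9]), 'moment': array([-0., -0., -0.]), 'grip_force': 0.0, 'finger_gap': 85.45933199580702}
top 50.12622675312842 [475.   -5.9 989.1]
block 0.96 [282.3 252.2  20.8  33.7] ztop 43.3 rect [442.5 -37.7  73.6  45.5  11.2]
isolator 0.67 [151.9 191.9  69.7  63.1] ztop 106.9 rect [577.1 261.7  13.3  70.   56.1]
isolator 0.33 [350.6 301.1  20.9  82.8] ztop 26.5 rect [ 383.3 -207.    22.7   97.4   75.6]
handle_grip 0.63 [147.  192.1  25.4  29.4] ztop 110.2 rect [577.4 261.   12.2  68.4  57.2]
pocket 0.92 [378.1 220.4  59.5  67.6] ztop 23.0 rect [ 520.2 -266.   106.8   78.3   14.6]
disc_sign 0.81 [317.3 140.9  30.8  38.1] ztop 42.7 rect [ 715.8 -122.7   75.    75.1   88.4]
step_sign 0.62 [215.2 133.4  29.5  45.7] ztop 42.8 rect [728.  122.3  98.9  67.    0.8]
tape 0.75 [195.2 292
[... 1092 characters left out ...]
0.71 [164.2 181.1  53.2  39.9] ztop 22.6 rect [ 522.5 -266.4  110.8   78.8   14.7]
disc_sign 0.7 [176.2 249.6  42.5  44.1] ztop 41.6 rect [ 743.7 -117.   129.2   76.1    8.3]
step_sign 0.76 [286.9 290.1  44.7  59.1] ztop 41.5 rect [731.2 122.6 102.   69.    1.7]
tape 0.87 [341.9 180.5  28.1  24. ] ztop 18.7 rect [349.3 163.1  74.7  70.9  41.6]
screwdriver 0.86 [214.6 149.8  46.9  31.7] ztop 26.0 rect [ 386.6 -206.9   20.4   97.2   74.4]
spray 0.82 [218.2 262.2  29.5  55. ] ztop 140.9 rect [766.4  -3.5  46.8  47.8  14.4]
spray 0.32 [371.  249.2  78.   78.9] ztop 102.7 rect [581.  260.8  12.8  68.4  57.4]
driver_unit 0.69 [249.9 239.3  34.6  26.7] ztop 23.3 rect [629.1  10.1  70.1  31.   80.2]
```

View pics/top.png

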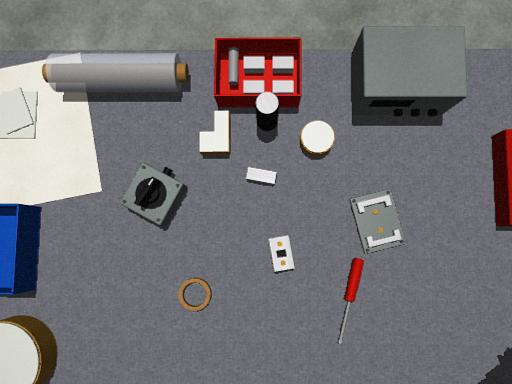

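View pics/scene.png

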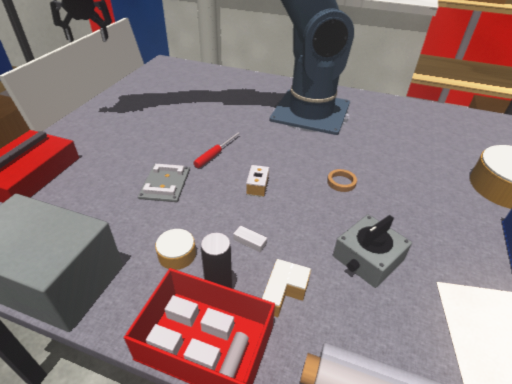

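Both views agree to within about 3 mm. In the top view the block is at (282,252), lying contacts up. The pocket is at (378,220) and the isolator handle at (150,192). In world coordinates the block is near (444,-38) with its long axis at 11°, the pocket is near (521,-266) at 14.6°, and the handle is near (579,261).

The plan is two 90° turns. For each I grip across the 46 mm width with the tool tilted -45° (fingers toward the base) and release at +45°.

```bash
cat >> h.py <<'E'
def rot(yaw,pitch,flip=False):
    a,p=np.radians([yaw,pitch]); c=np.array([np.cos(a),np.sin(a),0])
    z=np.sin(p)*c-np.cos(p)*np.array([0,0,1]); y=np.array([-np.sin(a),np.cos(a),0])*(-1 if flip else 1)
    return R.from_matrix(np.stack([np.cross(y,z),y,z],1))
def plan(G,yaw,pitch,back=0,flip=None,off=19):
    "grasp point G, backed off along tool z: prints row shift/turn"
    s=sense(); R0=R.from_rotvec(s["ee_rot"])
    c=[rot(yaw,pitch,f) for f in ([False,True] if flip is None else [flip])]
    Rt=min(c,key=lambda r:(R0.inv()*r).magnitude()); z=Rt.as_matrix()[:,2]
    tcp=np.array(G)+(off-back)*z
    print("T",R0.inv().apply(tcp-s["ee_pos"]).round(1).tolist(),"R",(R0.inv()*Rt).as_rotvec(degrees=True).round(1).tolist(),"tcp",tcp.round(1),"ang",round(np.degrees((R0.inv()*Rt).magnitude())))
def st():
    s=sense(); M=R.from_rotvec(s["ee_rot"]).as_matrix(); np.set_printoptions(precision=2,suppress=True)
    print("t",round(s["clock"],2),"q",s["joint_pos"],"tcp",s["ee_pos"].round(1),"z",M[:,2],"y",M[:,1],"gap",round(s["finger_gap"],1),"F",s["contact_force"].round(1))
E
python3 -c "
from h import *
plan([444,-38,27],11,0,150); plan([444,-38,27],11,-45,110,False); plan([444,-38,27],11,-45,110,True)"
```

```text
T [383.5, -448.1, 73.3] R [-0.0, -0.0, 14.7] tcp [444. -38. 158.] ang 15
T [445.8, -431.8, 140.0] R [63.6, 8.2, -153.6] tcp [507.2 -25.7  91.3] ang 166
T [445.8, -431.8, 140.0] R [5.8, -44.7, 13.9] tcp [507.2 -25.7  91.3] ang 47
```

```bash
python3 -m crank '[{"fingers":85,"translation":[446,-432,140],"rotation":[6,-44.7,14]},{"fingers":85,"translation":[446,-432,140],"rotation":[6,-44.7,14]},{"fingers":85,"translation":[446,-432,140],"rotation":[6,-44.7,14]},{"fingers":85,"translation":[446,-432,140],"rotation":[6,-44.7,14]},{"fingers":85,"translation":[446,-432,140],"rotation":[6,-44.7,14]},{"fingers":85,"translation":[446,-432,140],"rotation":[6,-44.7,14]},{"fingers":85,"translation":[446,-432,140],"rotation":[6,-44.7,14]},{"fingers":85,"translation":[446,-432,140],"rotation":[6,-44.7,14]},{"fingers":85,"translation":[446,-432,140],"rotation":[6,-44.7,14]},{"fingers":85,"translation":[446,-432,140],"rotation":[6,-44.7,14]},{"fingers":85,"translation":[446,-432,140],"rotation":[6,-44.7,14]},{"fingers":85,"translation":[446,-432,140],"rotation":[6,-44.7,14]},{"fingers":85,"translation":[446,-432,140],"rotation":[6,-44.7,14]},{"fingers":85,"translation":[446,-432,140],"rotation":[6,-44.7,14]}]'
python3 - <<'E'
from h import *
st()
fr=grab_frame("wrist"); save("w1",fr); P=cloud(fr,True)
for s in silhouettes("block","wrist")[:2]:
    Q=P[s["pixels"]]; Q=Q[~np.isnan(Q[:,0])]; zt=np.percentile(Q[:,2],90); T=Q[abs(Q[:,2]-zt)<4]
    print(s["confidence"],s["box"],zt,cv2.minAreaRect(T[:,:2].astype(np.float32)))
plan([444,-38,27],11,-45,0)
E
```

```text
clock: 2.85
ee_pos: [507.0, -27.4, 91.9]
ee_rot: [2.828, 0.266, -1.171]
contact_force: [0.3, 0.9, -0.9]
finger_gap: 85.1
grip_force: 0.0
t 2.85 q [-0.17  0.94  0.16  1.4  -0.01  1.59 -1.4 ] tcp [507.  -27.4  91.9] z [-0.69 -0.13 -0.71] y [ 0.19 -0.98 -0.  ] gap 85.1 F [ 0.3  0.9 -0.9]
0.78 [255.1, 184.5, 63.5, 88.6] 38.8099594392834 ((442.1972351074219, -36.85369873046875), (78.41822814941406, 46.204376220703125), 10.50095272064209)
T [0.4, -0.5, 110.1] R [-0.3, -0.0, -0.1] tcp [430.8 -40.6  13.6] ang 0
```

View pics/w1.png

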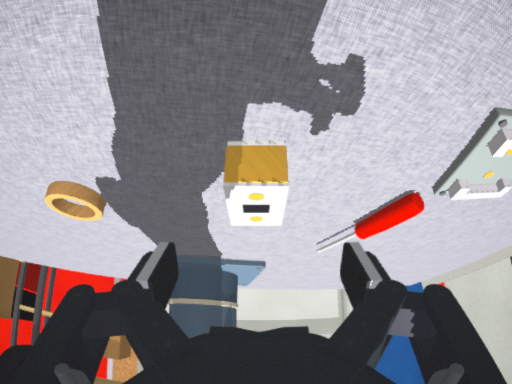

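The wrist view shows the block centred between the fingers at (255,185). All three measurements agree on about (443,-37.5). Grasping now.

```bash
python3 -m crank '[{"fingers":85,"translation":[0.5,-1,50],"rotation":[0,0,0]},{"fingers":85,"translation":[0.5,-1,90],"rotation":[0,0,0]},{"fingers":85,"translation":[0.5,-1,110],"rotation":[0,0,0]},{"fingers":85,"translation":[0.5,-1,110],"rotation":[0,0,0]},{"fingers":30,"translation":[0.5,-1,110],"rotation":[0,0,0]},{"fingers":30,"translation":[0.5,-1,110],"rotation":[0,0,0]},{"fingers":30,"translation":[0.5,-1,110],"rotation":[0,0,0]},{"fingers":30,"translation":[0.5,-1,110],"rotation":[0,0,0]},{"fingers":30,"translation":[0.5,-1,110],"rotation":[0,0,0]}]'
python3 - <<'E'
from h import *
st()
s=sense(); G=s["ee_pos"]-19*R.from_rotvec(s["ee_rot"]).as_matrix()[:,2]; print("G",G)
plan([540,-100,110],11,45,0,True)
plan([G[0],G[1],120],11,-45)
E
```

```text
clock: 4.08
ee_pos: [432.0, -38.7, 13.7]
ee_rot: [2.828, 0.271, -1.168]
contact_force: [3.6, 0.7, 6.1]
finger_gap: 45.4
grip_force: 61.8
t 4.08 q [-0.16  0.97  0.14  1.65 -0.01  1.31 -1.41] tcp [432.  -38.7  13.7] z [-0.69 -0.13 -0.71] y [ 0.19 -0.98 -0.  ] gap 45.4 F [3.6 0.7 6.1]
G [445.14 -36.23  27.15]
T [17.8, 80.3, -135.1] R [-0.2, 89.9, -0.1] tcp [553.2 -97.4  96.6] ang 90
T [-65.6, -0.2, -65.8] R [-0.2, -0.1, 0.0] tcp [432.  -38.8 106.6] ang 0
```

```bash
python3 -m crank '[{"fingers":30,"translation":[-30,0,-30],"rotation":[0,0,0]},{"fingers":30,"translation":[-60,0,-60],"rotation":[0,0,0]},{"fingers":30,"translation":[18,80,-135],"rotation":[0,90,0]},{"fingers":30,"translation":[18,80,-135],"rotation":[0,90,0]},{"fingers":30,"translation":[18,80,-135],"rotation":[0,90,0]},{"fingers":30,"translation":[18,80,-135],"rotation":[0,90,0]},{"fingers":30,"translation":[18,80,-135],"rotation":[0,90,0]},{"fingers":30,"translation":[18,80,-135],"rotation":[0,90,0]},{"fingers":30,"translation":[18,80,-135],"rotation":[0,90,0]},{"fingers":30,"translation":[18,80,-135],"rotation":[0,90,0]},{"fingers":30,"translation":[18,80,-135],"rotation":[0,90,0]},{"fingers":30,"translation":[18,80,-135],"rotation":[0,90,0]},{"fingers":30,"translation":[18,80,-135],"rotation":[0,90,0]},{"fingers":30,"translation":[18,80,-135],"rotation":[0,90,0]}]'
python3 - <<'E'
from h import *
st()
plan([540,-100,42],11,45,0,True)
fr=grab_frame("scene"); P=cloud(fr); save("s2",fr)
for s in silhouettes("block","scene")[:1]:
    Q=P[s["pixels"]]; Q=Q[~np.isnan(Q[:,0])]; print(s["confidence"],s["box"],Q.min(0),Q.max(0))
cv2.imwrite("pics/s2c.png",cv2.resize(cv2.imread("pics/s2.png")[100:260,130:350],None,fx=3,fy=3))
E
```

```text
clock: 5.82
ee_pos: [571.2, -157.9, 197.3]
ee_rot: [-2.812, -0.315, -0.972]
contact_force: [-0.1, -0.3, -1.1]
finger_gap: 45.5
grip_force: 61.9
t 5.83 q [ 0.98  0.45 -0.71  2.19 -1.09  0.17  0.09] tcp [ 571.2 -157.9  197.3] z [ 0.59  0.21 -0.78] y [ 0.25 -0.97 -0.07] gap 45.5 F [-0.1 -0.3 -1.1]
T [-109.9, -50.8, 133.4] R [-5.2, 6.5, -0.3] tcp [553.2 -97.4  28.6] ang 8
0.8 [184.1, 133.3, 31.3, 40.0] [ 166.73 -362.94   -0.83] [ 597.98 -133.02  250.72]
```

View pics/s2c.png

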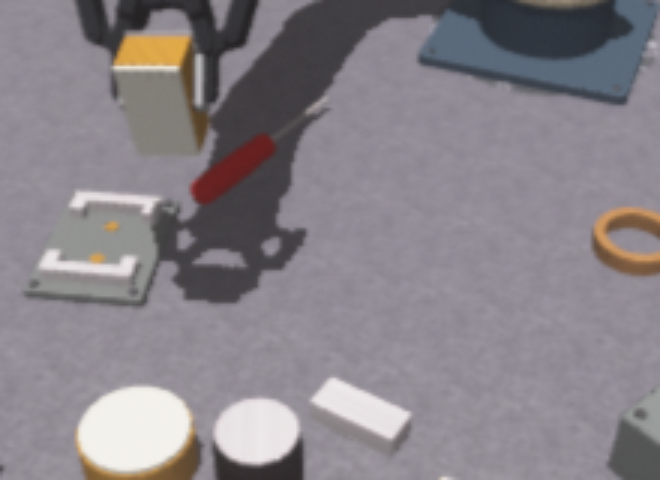

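The block is gripped with its white face outward (crop pixel ~(160,110)), but joints 5 and 6 are at their limits. I'll identify the arm's kinematics from the logged poses so I can choose reachable poses.

```bash
cat > fit.py <<'E'
from h import *
import itertools
y0=np.radians(-64.3); Rs=np.array([[0,np.cos(y0),0],[0,np.sin(y0),0],[0,0,-1.]]); Rs[:,0]=np.cross(Rs[:,1],Rs[:,2])
s=sense()
D=[([1.038,.576,.025,1.437,-.015,1.129,-.057],[292.9,-608.2,231.3],R.from_matrix(Rs)),
([-.17,.94,.16,1.40,-.01,1.59,-1.40],[507,-27.4,91.9],R.from_rotvec([2.828,.266,-1.171])),
([-.16,.97,.14,1.65,-.01,1.31,-1.41],[432,-38.7,13.7],R.from_rotvec([2.828,.271,-1.168])),
(s["joint_pos"],s["ee_pos"],R.from_rotvec(s["ee_rot"]))]
AX="zyzyzyz"
def chain(q,sg):
    r=R.identity(); out=[]
    for a,qi,s in zip(AX,q,sg): r=r*R.from_euler(a,s*qi); out.append(r)
    return out
best=[]
for sg in itertools.product([1,-1],repeat=7):
    E=[chain(q,sg)[-1] for q,_,_ in D]
    # B * E * T = Rt ; B about z
    f=lambda b:[ (R.from_euler('z',b)*e).inv()*r for e,(_,_,r) in zip(E,D)]
    for b in np.arange(-180,180,5):
        T=f(np.radians(b)); m=R.concatenate(T).mean(); best.append((max((m.inv()*t).magnitude() for t in T),b,sg,m.as_rotvec()))
best.sort(key=lambda t:t[0])
for b in best[:6]: print(b)
E
python3 fit.py
```

```text
(0.005314367029926549, np.int64(0), (-1, 1, -1, 1, -1, 1, -1), array([-0.00190786,  0.00193364,  1.57000681]))
(0.005314367029927065, np.int64(-180), (-1, -1, -1, -1, -1, -1, -1), array([ 0.00193406,  0.00190827, -1.57158414]))
(0.0717241420021376, np.int64(5), (-1, 1, -1, 1, -1, 1, -1), array([0.0105076 , 0.01694914, 1.6396073 ]))
(0.07172414200213799, np.int64(-175), (-1, -1, -1, -1, -1, -1, -1), array([ 0.01663321, -0.01031174, -1.50189506]))
(0.0720347598267372, np.int64(-5), (-1, 1, -1, 1, -1, 1, -1), array([-0.01408801, -0.01280053,  1.50032031]))
(0.07203475982673721, np.int64(175), (-1, -1, -1, -1, -1, -1, -1), array([-0.01304929,  0.01436179, -1.64118688]))
```

```bash
cat > fk.py <<'E'
from h import *
from scipy.optimize import least_squares
SG=(-1,1,-1,1,-1,1,-1); AX="zyzyzyz"; T0=R.from_rotvec([0,0,np.pi/2])
LO=np.array([-2.76,-.34,-1.52,.19,-1.09,.17,-2.82]);HI=np.array([2.76,2.15,1.57,2.46,4.23,1.99,2.82])
def chain(q):
    r=R.identity(); out=[r]
    for a,qi,s in zip(AX,q,SG): r=r*R.from_euler(a,s*qi); out.append(r)
    return out
N=[(0,2),(1,1),(3,2),(3,0),(4,0),(5,2),(5,1),(6,0),(7,2)]
def rows(q):
    c=[r.as_matrix() for r in chain(q)]; return np.stack([c[k][:,i] for k,i in N],1)
def fk(q,o): return rows(q)@o, chain(q)[-1]*T0
def ik(o,p,Rt,n=24,seed=0,q0=None):
    rng=np.random.default_rng(seed); best=None
    def f(q):
        P,r=fk(q,o); return np.r_[(P-p)/1000*3,(r.inv()*Rt).as_rotvec(),0.01*(q-(LO+HI)/2)/(HI-LO)]
    for k in range(n):
        x0=q0 if (k==0 and q0 is not None) else rng.uniform(LO,HI)
        s=least_squares(f,np.clip(x0,LO+.01,HI-.01),bounds=(LO+.03,HI-.03),max_nfev=60)
        P,r=fk(s.x,o); e=(np.linalg.norm(P-p),np.degrees((r.inv()*Rt).magnitude()))
        if best is None or e[0]+5*e[1]<best[0]: best=(e[0]+5*e[1],s.x,e)
        if q0 is not None and best[0]<8: break
        if best[0]<4: break
    return best
E
cat > fit2.py <<'E'
from fk import *
s=sense()
D=[([1.038,.576,.025,1.437,-.015,1.129,-.057],[292.9,-608.2,231.3]),
([-.17,.94,.16,1.40,-.01,1.59,-1.40],[507,-27.4,91.9]),
([-.16,.97,.14,1.65,-.01,1.31,-1.41],[432,-38.7,13.7]),
(s["joint_pos"],s["ee_pos"])]
A=np.vstack([rows(q) for q,_ in D]); b=np.hstack([p for _,p in D])
w=np.array([.002,.05,.002,.02,.02,.002,.05,.02,.002])
o=np.linalg.lstsq(np.vstack([A,np.diag(w)]),np.r_[b,0*w],rcond=None)[0]
print(o.round(1),(A@o-b).round(1)); np.save("o.npy",o)
E
python3 fit2.py
```

```text
[248.9 -31.8 599.3  -9.4 -23.1 372.9 -16.9  -9.4 386.2] [-0.3 -2.   0.5 -4.5  0.2  2.3  3.6  0.9 -4.  -1.1  1.8  1.2]
```

```bash
cat > reach.py <<'E'
from fk import *
o=np.load("o.npy")
def test(G,yaw,pitch,flip,n=6):
    Rt=rot(yaw,pitch,flip); z=Rt.as_matrix()[:,2]; return ik(o,np.array(G)+19*z,Rt,n)
if __name__=="__main__":
    print("pocket")
    for yaw in (14.6,194.6):
        for flip in (0,1):
            print(yaw,flip,[(p,round(test([521,-266,40],yaw,p,flip)[0],1)) for p in (15,30,45,60)])
    print("stand, dyaw rel bearing; place +45")
    for S in ([540,-100],[640,-60],[480,80],[560,110],[600,-100]):
        be=np.degrees(np.arctan2(S[1],S[0]))
        for dy in (-30,0,90,180,-90):
            print(S,dy,[(p,flip,round(test([*S,42],be+dy,p,flip)[0],1)) for flip in (0,1) for p in (45,-45,-65)])
E
time python3 reach.py
```

```text
pocketTraceback (most recent call last):
  File "reach.py", line 9, in <module>
    print(yaw,flip,[(p,round(test([521,-266,40],yaw,p,flip)[0],1)) for p in (15,30,45,60)])
                             ~~~~^^^^^^^^^^^^^^^^^^^^^^^^^^
  File "reach.py", line 4, in test
    Rt=rot(yaw,pitch,flip); z=Rt.as_matrix()[:,2]; return ik(o,np.array(G)+19*z,Rt,n)
                                                          ~~^^^^^^^^^^^^^^^^^^^^^^^^^
  File "fk.py", line 19, in ik
    s=least_squares(f,np.clip(x0,LO+.01,HI-.01),bounds=(LO+.03,HI-.03),max_nfev=60)
    return func(*args, **kwargs)
    raise ValueError("Initial guess is outside of provided bounds")
ValueError: Initial guess is outside of provided bounds

real	0m0.412s
user	0m0.940s
sys	0m0.052s
```

```bash
sed -i 's/LO+.01,HI-.01/LO+.04,HI-.04/' fk.py; time timeout 300 python3 reach.py
```

```text
pocket
14.6 0 [(15, np.float64(0.1)), (30, np.float64(0.0)), (45, np.float64(0.0)), (60, np.float64(0.1))]
14.6 1 [(15, np.float64(0.0)), (30, np.float64(0.0)), (45, np.float64(0.0)), (60, np.float64(0.0))]
194.6 0 [(15, np.float64(0.1)), (30, np.float64(0.1)), (45, np.float64(0.1)), (60, np.float64(0.0))]
194.6 1 [(15, np.float64(0.1)), (30, np.float64(0.0)), (45, np.float64(0.0)), (60, np.float64(0.0))]
stand, dyaw rel bearing; place +45
[540, -100] -30 [(45, 0, np.float64(51.9)), (-45, 0, np.float64(0.0)), (-65, 0, np.float64(0.0)), (45, 1, np.float64(51.9)), (-45, 1, np.float64(0.1)), (-65, 1, np.float64(0.0))]
[540, -100] 0 [(45, 0, np.float64(103.2)), (-45, 0, np.float64(0.0)), (-65, 0, np.float64(16.4)), (45, 1, np.float64(103.2)), (-45, 1, np.float64(0.2)), (-65, 1, np.float64(16.4))]
[540, -100] 90 [(45, 0, np.float64(0.0)), (-45, 0, np.float64(0.0)), (-65, 0, np.float64(0.0)), (45, 1, np.float64(0.0)), (-45, 1, np.float64(0.0)), (-65, 1, np.float64(0.0))]
[540, -100] 180 [(45, 0, np.float64(0.2)), (-45, 0, np.float64(103.2)), (-65, 0, np.float64(203.8)), (45, 1, np.float64(
[... 3142 characters left out ...]
at64(0.0)), (-65, 0, np.float64(64.5)), (45, 1, np.float64(51.5)), (-45, 1, np.float64(0.1)), (-65, 1, np.float64(64.5))]
[600, -100] 90 [(45, 0, np.float64(0.0)), (-45, 0, np.float64(0.0)), (-65, 0, np.float64(0.0)), (45, 1, np.float64(0.1)), (-45, 1, np.float64(0.0)), (-65, 1, np.float64(0.0))]
[600, -100] 180 [(45, 0, np.float64(0.1)), (-45, 0, np.float64(51.5)), (-65, 0, np.float64(145.6)), (45, 1, np.float64(0.0)), (-45, 1, np.float64(51.5)), (-65, 1, np.float64(145.6))]
[600, -100] -90 [(45, 0, np.float64(0.0)), (-45, 0, np.float64(0.1)), (-65, 0, np.float64(0.1)), (45, 1, np.float64(0.0)), (-45, 1, np.float64(0.0)), (-65, 1, np.float64(0.0))]
real	0m27.241s
user	0m27.781s
sys	0m0.049s
```

```bash
cat > sim.py <<'E'
from fk import *
from scipy.spatial.transform import Slerp
o=np.load("o.npy")
def step(q,p,Rt):
    def f(x):
        P,r=fk(x,o); return np.r_[(P-p)/1000*3,(r.inv()*Rt).as_rotvec(),0.003*(x-q)]
    return least_squares(f,np.clip(q,LO+.021,HI-.021),bounds=(LO+.02,HI-.02),max_nfev=15).x
def pose(G,yaw,pitch,flip,back=0):
    Rt=rot(yaw,pitch,flip); return np.array(G,float)+(19-back)*Rt.as_matrix()[:,2],Rt
def go(q,tgt):
    p0,r0=fk(q,o); p1,r1=tgt; a=np.degrees((r0.inv()*r1).magnitude())
    n=int(max(a/9,np.linalg.norm(p1-p0)/50))+1; sl=Slerp([0,1],R.concatenate([r0,r1]))
    for k in range(1,n+1): q=step(q,p0+(p1-p0)*k/n,sl(k/n))
    P,r=fk(q,o); return q,np.linalg.norm(P-p1)+5*np.degrees((r.inv()*r1).magnitude()),min((q-LO).min(),(HI-q).min())
def run(q,wps):
    E=[];M=[]
    for w in wps:
        q,e,m=go(q,pose(*w)); E.append(round(float(e),1)); M.append(round(float(m),2))
    return q,E,M
if __name__=="__main__":
    s=sense(); q0=s["joint_pos"]; P,r=fk(q0,o); print(P-s["ee_pos"])
    res=[]
    for S in ([540,-100],[580,-100]):
      for psi in (80,50,-70,-100,-130,170):
        q1,E,M=run(q0,[([*S,200],psi,10,1),([*S,130],psi,45,1),([*S,42],psi,45,1)])
        if max(E)>20: continue
        for f in (0,1):
          for b in (-45,-60):
            q2,E2,M2=run(q1,[([*S,42],psi,45,1,100),([*S,200],psi,0,f),([*S,45],psi,b,f,100),([*S,45],psi,b,f)])
            if max(E2)>20: continue
            for y in (14.6,194.6):
                q3,E3,M3=run(q2,[([*S,150],psi,b,f),([*S,180],psi,0,f),([521,-266,150],y,90+b,f),([521,-266,38],y,90+b,f)])
                res.append((max(E+E2+E3),S,psi,f,b,y,E,E2,E3,min(M+M2+M3)))
    res.sort(key=lambda t:t[0])
    for x in res[:14]: print(x)
E
time timeout 500 python3 sim.py
```

```text
[-1.10495537  1.79077349  1.19885808]
(0.0, [540, -100], 80, 0, -45, 194.6, [0.0, 0.0, 0.0], [0.0, 0.0, 0.0, 0.0], [0.0, 0.0, 0.0, 0.0], 0.02)
(0.0, [540, -100], 80, 1, -45, 194.6, [0.0, 0.0, 0.0], [0.0, 0.0, 0.0, 0.0], [0.0, 0.0, 0.0, 0.0], 0.09)
(0.0, [540, -100], 80, 1, -60, 194.6, [0.0, 0.0, 0.0], [0.0, 0.0, 0.0, 0.0], [0.0, 0.0, 0.0, 0.0], 0.38)
(0.0, [540, -100], -100, 0, -45, 14.6, [0.0, 0.0, 0.0], [0.0, 0.0, 0.0, 0.0], [0.0, 0.0, 0.0, 0.0], 0.02)
(0.0, [540, -100], -100, 0, -45, 194.6, [0.0, 0.0, 0.0], [0.0, 0.0, 0.0, 0.0], [0.0, 0.0, 0.0, 0.0], 0.02)
(0.0, [540, -100], -100, 0, -60, 14.6, [0.0, 0.0, 0.0], [0.0, 0.0, 0.0, 0.0], [0.0, 0.0, 0.0, 0.0], 0.02)
(0.0, [540, -100], -100, 0, -60, 194.6, [0.0, 0.0, 0.0], [0.0, 0.0, 0.0, 0.0], [0.0, 0.0, 0.0, 0.0], 0.02)
(0.0, [580, -100], 80, 0, -45, 194.6, [0.0, 0.0, 0.0], [0.0, 0.0, 0.0, 0.0], [0.0, 0.0, 0.0, 0.0], 0.02)
(0.0, [580, -100], 80, 1, -45, 194.6, [0.0, 0.0, 0.0], [0.0, 0.0, 0.0, 0.0], [0.0, 0.0, 0.0, 0.0], 0.08)
(0.0, [580, -100], 80, 1, -60, 194.6, [0.0, 0.0, 0.0], [0.0, 0.0, 0.0, 0.0], [0.0, 0.0, 0.0, 0.0], 0.37)
(0.0, [580, -100], -70, 0, -45, 194.6, [0.0, 0.0, 0.0], [0.0, 0.0, 0.0, 0.0], [0.0, 0.0, 0.0, 0.0], 0.02)
(0.0, [580, -100], -100, 0, -45, 14.6, [0.0, 0.0, 0.0], [0.0, 0.0, 0.0, 0.0], [0.0, 0.0, 0.0, 0.0], 0.02)
(0.0, [580, -100], -100, 0, -45, 194.6, [0.0, 0.0, 0.0], [0.0, 0.0, 0.0, 0.0], [0.0, 0.0, 0.0, 0.0], 0.02)
(0.0, [580, -100], -100, 0, -60, 14.6, [0.0, 0.0, 0.0], [0.0, 0.0, 0.0, 0.0], [0.0, 0.0, 0.0, 0.0], 0.02)
real	0m44.083s
user	0m44.564s
sys	0m0.064s
```

Sideways tilts are well within reach. The plan is to stand the block at (540,-100) with the tool yawed to 80°, regrasp at pitch -60°, and go into the pocket from yaw 194.6° at pitch +30°.

```bash
python3 -c "
from h import *
plan([540,-100,200],80,10,0,True)"
```

```text
T [-24.8, -66.6, 7.5] R [24.2, -27.7, -62.2] tcp [540.6 -96.8 181.3] ang 72
```

```bash
python3 -m crank '[{"fingers":30,"translation":[-25,-67,8],"rotation":[24.2,-27.7,-62.2]},{"fingers":30,"translation":[-25,-67,8],"rotation":[24.2,-27.7,-62.2]},{"fingers":30,"translation":[-25,-67,8],"rotation":[24.2,-27.7,-62.2]},{"fingers":30,"translation":[-25,-67,8],"rotation":[24.2,-27.7,-62.2]},{"fingers":30,"translation":[-25,-67,8],"rotation":[24.2,-27.7,-62.2]},{"fingers":30,"translation":[-25,-67,8],"rotation":[24.2,-27.7,-62.2]},{"fingers":30,"translation":[-25,-67,8],"rotation":[24.2,-27.7,-62.2]},{"fingers":30,"translation":[-25,-67,8],"rotation":[24.2,-27.7,-62.2]},{"fingers":30,"translation":[-25,-67,8],"rotation":[24.2,-27.7,-62.2]},{"fingers":30,"translation":[-25,-67,8],"rotation":[24.2,-27.7,-62.2]},{"fingers":30,"translation":[-25,-67,8],"rotation":[24.2,-27.7,-62.2]},{"fingers":30,"translation":[-25,-67,8],"rotation":[24.2,-27.7,-62.2]}]'
python3 -c "
from h import *
st();plan([540,-100,110],80,45,0,True)"
```

```text
clock: 7.42
ee_pos: [540.5, -93.8, 180.1]
ee_rot: [-2.309, -1.946, -0.202]
contact_force: [0.2, 1.2, -0.8]
finger_gap: 45.5
grip_force: 62.2
t 7.42 q [ 0.34  0.46 -0.2   1.83 -0.12  0.86  0.07] tcp [540.5 -93.8 180.1] z [ 0.03  0.17 -0.98] y [ 0.99 -0.17 -0.  ] gap 45.5 F [ 0.2  1.2 -0.8]
T [-7.5, 0.7, 83.5] R [-0.2, 34.9, 0.2] tcp [542.3 -86.8  96.6] ang 35
```

```bash
python3 -m crank '[{"fingers":30,"translation":[-7.5,0.7,83.5],"rotation":[0,35,0]},{"fingers":30,"translation":[-7.5,0.7,83.5],"rotation":[0,35,0]},{"fingers":30,"translation":[-7.5,0.7,83.5],"rotation":[0,35,0]},{"fingers":30,"translation":[-7.5,0.7,83.5],"rotation":[0,35,0]},{"fingers":30,"translation":[-7.5,0.7,83.5],"rotation":[0,35,0]},{"fingers":30,"translation":[-7.5,0.7,83.5],"rotation":[0,35,0]},{"fingers":30,"translation":[-7.5,0.7,83.5],"rotation":[0,35,0]}]'
python3 - <<'E'
from h import *
st();plan([540,-100,44],80,45,0,True)
for c in ("scene","top"):
  fr=grab_frame(c); P=cloud(fr)
  for s in silhouettes("block",c)[:2]:
    m=cv2.erode(s["pixels"].astype(np.uint8),np.ones((3,3)))>0; Q=P[m]; Q=Q[~np.isnan(Q[:,0])]; 
    if len(Q): print(c,s["confidence"],s["box"],np.percentile(Q,[2,50,98],axis=0))
E
```

```text
clock: 8.3
ee_pos: [543.0, -84.7, 97.8]
ee_rot: [-1.923, -1.628, -0.795]
contact_force: [-0.3, 0.2, -1.4]
finger_gap: 45.5
grip_force: 62.4
t 8.3 q [ 0.85  0.81 -0.54  1.84 -0.5   0.85  0.63] tcp [543.  -84.7  97.8] z [ 0.12  0.7  -0.71] y [ 0.99 -0.16 -0.  ] gap 45.5 F [-0.3  0.2 -1.4]
T [-49.0, -0.3, 46.1] R [-0.4, 0.1, 0.4] tcp [542.3 -86.8  30.6] ang 1
scene 0.91 [223.4, 171.8, 25.5, 43.5] [[ 529.47 -109.82   77.03]
 [ 557.16  -80.13  131.88]
 [ 569.26  -69.99  147.7 ]]
top 0.9 [308.9, 206.5, 22.9, 28.6] [[ 520.66 -109.21  116.37]
 [ 541.08  -88.66  146.05]
 [ 561.91  -70.31  149.3 ]]
```

```bash
python3 -m crank '[{"fingers":30,"translation":[-22,0,22],"rotation":[0,0,0]},{"fingers":30,"translation":[-42,0,42],"rotation":[0,0,0]},{"fingers":30,"translation":[-48,0,48],"rotation":[0,0,0]},{"fingers":30,"translation":[-49.5,0,49.5],"rotation":[0,0,0]},{"fingers":30,"translation":[-49.5,0,49.5],"rotation":[0,0,0]}]'
python3 - <<'E'
from h import *
st()
fr=grab_frame("scene"); P=cloud(fr)
for s in silhouettes("block","scene")[:1]:
    m=cv2.erode(s["pixels"].astype(np.uint8),np.ones((3,3)))>0; Q=P[m]; Q=Q[~np.isnan(Q[:,0])]; print(s["confidence"],s["box"],np.percentile(Q,[2,50,98],axis=0))
E
```

```text
clock: 9.12
ee_pos: [542.7, -86.4, 27.3]
ee_rot: [-1.925, -1.623, -0.797]
contact_force: [-0.7, 0.2, -1.9]
finger_gap: 45.3
grip_force: 62.5
t 9.12 q [ 0.85  0.93 -0.54  1.86 -0.49  0.74  0.7 ] tcp [542.7 -86.4  27.3] z [ 0.12  0.7  -0.71] y [ 0.99 -0.17 -0.  ] gap 45.3 F [-0.7  0.2 -1.9]
0.8 [223.2, 193.4, 24.7, 38.4] [[ 529.85 -109.73    8.28]
 [ 556.38  -81.74   62.58]
 [ 569.04  -71.85   77.41]]
```

```bash
python3 -m crank '[{"fingers":30,"translation":[-0.8,0,0.8],"rotation":[0,0,0]},{"fingers":30,"translation":[-1.3,0,1.3],"rotation":[0,0,0]},{"fingers":30,"translation":[-1.3,0,1.3],"rotation":[0,0,0]}]'
```

```text
clock: 9.6
ee_pos: [542.7, -86.4, 27.2]
ee_rot: [-1.924, -1.623, -0.799]
contact_force: [-7.0, -8.1, 20.1]
finger_gap: 45.6
grip_force: 65.0
```

```bash
python3 -m crank '[{"fingers":56,"translation":[0.5,0,-0.5],"rotation":[0,0,0]},{"fingers":70,"translation":[0.5,0,-0.5],"rotation":[0,0,0]},{"fingers":85,"translation":[0.5,0,-0.5],"rotation":[0,0,0]},{"fingers":85,"translation":[0.5,0,-0.5],"rotation":[0,0,0]},{"fingers":85,"translation":[0.5,0,-30],"rotation":[0,0,0]},{"fingers":85,"translation":[0.5,0,-70],"rotation":[0,0,0]},{"fingers":85,"translation":[0.5,0,-130],"rotation":[0,0,0]},{"fingers":85,"translation":[0.5,0,-130],"rotation":[0,0,0]}]'
python3 - <<'E'
from h import *
st()
for c in ("scene","top","wrist"):
  fr=grab_frame(c); P=cloud(fr,c=="wrist")
  if c=="scene": save("s3",fr)
  for s in silhouettes("block",c)[:1]:
    m=cv2.erode(s["pixels"].astype(np.uint8),np.ones((3,3)))>0; Q=P[m]; Q=Q[~np.isnan(Q[:,0])]; zt=np.percentile(Q[:,2],97); T=Q[abs(Q[:,2]-zt)<4]
    print(c,s["confidence"],s["box"],zt,cv2.minAreaRect(T[:,:2].astype(np.float32)))
plan([540,-100,200],80,-10,0,True)
E
```

```text
clock: 10.6
ee_pos: [528.1, -181.3, 118.6]
ee_rot: [-1.933, -1.624, -0.799]
contact_force: [-0.2, 0.4, -1.0]
finger_gap: 85.0
grip_force: 0.0
t 10.6 q [ 0.95  0.81 -0.49  1.71 -0.44  1.04  0.66] tcp [ 528.1 -181.3  118.6] z [ 0.12  0.69 -0.71] y [ 0.98 -0.17  0.  ] gap 85.0 F [-0.2  0.4 -1. ]
scene 0.88 [222.7, 194.6, 25.6, 38.8] 76.99684842891021 ((545.2407836914062, -92.09115600585938), (36.1780891418457, 45.35190963745117), 80.06722259521484)
top 0.84 [307.6, 210.3, 20.9, 25.4] 79.06100546796412 ((540.4097290039062, -91.65765380859375), (36.93475341796875, 43.51482391357422), 80.69317626953125)
wrist 0.78 [259.7, 181.7, 58.2, 80.2] 75.67329032825788 ((539.9583129882812, -93.71502685546875), (40.39595031738281, 44.49287796020508), 80.84697723388672)
T [97.7, 0.3, 5.9] R [-0.3, -55.2, 0.3] tcp [ 539.4 -103.2  181.3] ang 55
```

```bash
python3 -m crank '[{"fingers":85,"translation":[40,0,-30],"rotation":[0,-10,0]},{"fingers":85,"translation":[98,0,6],"rotation":[0,-55,0]},{"fingers":85,"translation":[98,0,6],"rotation":[0,-55,0]},{"fingers":85,"translation":[98,0,6],"rotation":[0,-55,0]},{"fingers":85,"translation":[98,0,6],"rotation":[0,-55,0]},{"fingers":85,"translation":[98,0,6],"rotation":[0,-55,0]},{"fingers":85,"translation":[98,0,6],"rotation":[0,-55,0]},{"fingers":85,"translation":[98,0,6],"rotation":[0,-55,0]}]'
python3 -c "
from h import *
st();plan([542.7,-85.6,38],80.4,-60,110,True);plan([542.7,-85.6,130],80.4,-45,110,True)"
```

```text
clock: 11.9
ee_pos: [539.0, -105.0, 181.5]
ee_rot: [2.314, 1.951, -0.203]
contact_force: [0.5, -0.9, 0.3]
finger_gap: 85.2
grip_force: 0.0
t 11.9 q [ 0.04  0.45 -0.06  1.84  0.25  0.9  -0.35] tcp [ 539.  -105.   181.5] z [-0.03 -0.17 -0.99] y [ 0.99 -0.17 -0.  ] gap 85.2 F [ 0.5 -0.9  0.3]
T [113.9, 0.5, 79.7] R [-0.2, -50.1, -0.0] tcp [555.8  -7.9  83.5] ang 50
T [80.6, 0.1, -27.1] R [-0.2, -35.1, -0.0] tcp [553.4 -22.2 194.3] ang 35
```

```bash
python3 -m crank '[{"fingers":85,"translation":[81,0,-27],"rotation":[0,-35,0]},{"fingers":85,"translation":[81,0,-27],"rotation":[0,-35,0]},{"fingers":85,"translation":[81,0,-27],"rotation":[0,-35,0]},{"fingers":85,"translation":[81,0,-27],"rotation":[0,-35,0]},{"fingers":85,"translation":[114,0.5,80],"rotation":[0,-50,0]},{"fingers":85,"translation":[114,0.5,80],"rotation":[0,-50,0]},{"fingers":85,"translation":[114,0.5,80],"rotation":[0,-50,0]},{"fingers":85,"translation":[114,0.5,80],"rotation":[0,-50,0]},{"fingers":85,"translation":[114,0.5,80],"rotation":[0,-50,0]}]'
python3 - <<'E'
from h import *
st();plan([542.7,-85.6,38],80.4,-60,0,True)
fr=grab_frame("wrist"); P=cloud(fr,True)
for s in silhouettes("block","wrist")[:1]:
    m=cv2.erode(s["pixels"].astype(np.uint8),np.ones((3,3)))>0; Q=P[m]; Q=Q[~np.isnan(Q[:,0])]; zt=np.percentile(Q[:,2],97); T=Q[abs(Q[:,2]-zt)<4]
    print(s["confidence"],s["box"],zt,cv2.minAreaRect(T[:,:2].astype(np.float32)))
    F=Q[(Q[:,2]<65)&(Q[:,2]>10)]; d=np.radians(80.4); print("white face along yaw",np.median(F@[np.cos(d),np.sin(d),0]),"expected",np.dot([541.5,-92.5],[np.cos(d),np.sin(d)])+20)
E
```

```text
clock: 13.02
ee_pos: [557.7, -8.7, 87.6]
ee_rot: [1.745, 1.465, -0.998]
contact_force: [0.5, -0.1, 0.5]
finger_gap: 85.6
grip_force: 0.0
t 13.03 q [-0.61  0.96  0.16  1.66  0.66  1.34 -1.09] tcp [557.7  -8.7  87.6] z [-0.15 -0.85 -0.5 ] y [ 0.99 -0.17  0.  ] gap 85.6 F [ 0.5 -0.1  0.5]
T [3.1, -1.7, 111.6] R [-0.1, -0.3, -0.3] tcp [ 540.  -101.8   28.5] ang 0
0.95 [255.6, 191.6, 57.2, 99.9] 73.7441831470709 ((540.0834350585938, -90.322021484375), (38.147369384765625, 42.317562103271484), 78.45238494873047)
white face along yaw 18.19660427820053 expected 19.100642917747578
```

```bash
python3 -m crank '[{"fingers":85,"translation":[3,-1.5,50],"rotation":[0,0,0]},{"fingers":85,"translation":[3,-1.5,90],"rotation":[0,0,0]},{"fingers":85,"translation":[3,-1.5,111],"rotation":[0,0,0]},{"fingers":85,"translation":[3,-1.5,111],"rotation":[0,0,0]},{"fingers":30,"translation":[3,-1.5,111],"rotation":[0,0,0]},{"fingers":30,"translation":[3,-1.5,111],"rotation":[0,0,0]},{"fingers":30,"translation":[3,-1.5,111],"rotation":[0,0,0]},{"fingers":30,"translation":[3,-1.5,111],"rotation":[0,0,0]},{"fingers":30,"translation":[3,-1.5,111],"rotation":[0,0,0]}]'
python3 - <<'E'
from h import *
st()
s=sense(); G=s["ee_pos"]-19*R.from_rotvec(s["ee_rot"]).as_matrix()[:,2]; print("G",G)
plan([G[0],G[1],130],80.4,-60,0,True); plan([530,-110,190],80.4,0,0,True)
E
```

```text
clock: 14.25
ee_pos: [539.6, -99.3, 25.9]
ee_rot: [1.737, 1.469, -1.002]
contact_force: [2.4, 5.0, 6.5]
finger_gap: 44.7
grip_force: 61.3
t 14.25 q [-0.53  1.03  0.19  1.8   0.76  1.13 -1.18] tcp [539.6 -99.3  25.9] z [-0.14 -0.85 -0.5 ] y [ 0.99 -0.17 -0.  ] gap 44.7 F [2.4 5.  6.5]
G [542.4  -83.13  35.44]
T [-81.8, -0.1, -47.4] R [-0.0, -0.1, 0.0] tcp [539.7 -99.4 120.5] ang 0
T [-131.6, -7.9, -62.3] R [-0.1, 59.9, 0.0] tcp [ 530. -110.  171.] ang 60
```

```bash
python3 -m crank '[{"fingers":30,"translation":[-40,0,-23],"rotation":[0,0,0]},{"fingers":30,"translation":[-82,0,-47],"rotation":[0,0,0]},{"fingers":30,"translation":[-132,-8,-62],"rotation":[0,60,0]},{"fingers":30,"translation":[-132,-8,-62],"rotation":[0,60,0]},{"fingers":30,"translation":[-132,-8,-62],"rotation":[0,60,0]},{"fingers":30,"translation":[-132,-8,-62],"rotation":[0,60,0]},{"fingers":30,"translation":[-132,-8,-62],"rotation":[0,60,0]},{"fingers":30,"translation":[-132,-8,-62],"rotation":[0,60,0]},{"fingers":30,"translation":[-132,-8,-62],"rotation":[0,60,0]},{"fingers":30,"translation":[-132,-8,-62],"rotation":[0,60,0]}]'
python3 - <<'E'
from h import *
st()
plan([519,-267,150],194.6,30,0,True)
# pocket measure, top & scene & wrist, stops at z~22
for c in ("top","scene","wrist"):
    fr=grab_frame(c); P=cloud(fr,c=="wrist")
    S=silhouettes("pocket",c)[:1]
    for s in S:
        Q=P[s["pixels"]]; Q=Q[~np.isnan(Q[:,0])]; 
        for lo,hi in((17,28),(5,14.5)):
            T=Q[(Q[:,2]>lo)&(Q[:,2]<hi)]; 
            if len(T)>20: print(c,s["confidence"],lo,len(T),np.median(T[:,2]),cv2.minAreaRect(T[:,:2].astype(np.float32)))
E
```

```text
clock: 15.5
ee_pos: [529.1, -110.1, 170.3]
ee_rot: [-2.398, -2.026, 0.003]
contact_force: [-0.6, 0.7, -0.8]
finger_gap: 45.2
grip_force: 61.6
t 15.5 q [ 0.24  0.45 -0.17  1.87  0.1   0.84 -0.15] tcp [ 529.1 -110.1  170.3] z [-0.  0. -1.] y [ 0.99 -0.17 -0.  ] gap 45.2 F [-0.6  0.7 -0.8]
T [-160.2, 7.6, 36.8] R [29.7, 19.1, -111.2] tcp [ 509.8 -269.4  133.5] ang 117
scene 0.73 17 335 21.540575058596573 ((523.1969604492188, -266.551513671875), (109.78746795654297, 77.58959197998047), 14.718900680541992)
scene 0.73 5 951 10.108119080876008 ((522.7345581054688, -265.4337463378906), (137.27658081054688, 98.89698028564453), 14.787158966064453)
```

```bash
python3 -m crank '[{"fingers":30,"translation":[-160,7.6,20],"rotation":[29.7,19.1,-111.2]},{"fingers":30,"translation":[-160,7.6,20],"rotation":[29.7,19.1,-111.2]},{"fingers":30,"translation":[-160,7.6,20],"rotation":[29.7,19.1,-111.2]},{"fingers":30,"translation":[-160,7.6,20],"rotation":[29.7,19.1,-111.2]},{"fingers":30,"translation":[-160,7.6,20],"rotation":[29.7,19.1,-111.2]},{"fingers":30,"translation":[-160,7.6,20],"rotation":[29.7,19.1,-111.2]},{"fingers":30,"translation":[-160,7.6,20],"rotation":[29.7,19.1,-111.2]},{"fingers":30,"translation":[-160,7.6,20],"rotation":[29.7,19.1,-111.2]},{"fingers":30,"translation":[-160,7.6,20],"rotation":[29.7,19.1,-111.2]},{"fingers":30,"translation":[-160,7.6,20],"rotation":[29.7,19.1,-111.2]},{"fingers":30,"translation":[-160,7.6,20],"rotation":[29.7,19.1,-111.2]},{"fingers":30,"translation":[-160,7.6,20],"rotation":[29.7,19.1,-111.2]},{"fingers":30,"translation":[-160,7.6,20],"rotation":[29.7,19.1,-111.2]},{"fingers":30,"translation":[-160,7.6,20],"rotation":[29.7,19.1,-111.2]},{"fingers":30,"translation":[-160,7.6,20],"rotation":[29.7,19.1,-111.2]},{"fingers":30,"translation":[-160,7.6,20],"rotation":[29.7,19.1,-111.2]}]'
cat > meas.py <<'E'
from h import *
st()
for c in ("top","scene","wrist"):
    fr=grab_frame(c); P=cloud(fr,c=="wrist"); save("m_"+c,fr)
    for t,(lo,hi) in (("block",None),("pocket",(17,28))) if False else (("block",(0,0)),("pocket",(17,28)),("pocket",(5,14.5))):
        for s in silhouettes(t,c)[:1]:
            Q=P[s["pixels"]]; Q=Q[~np.isnan(Q[:,0])]
            if t=="block":
                zt=np.percentile(Q[:,2],90); lo,hi=zt-5,zt+5
                T=Q[(Q[:,2]>lo)&(Q[:,2]<hi)]; A=np.c_[T[:,:2]-T[:,:2].mean(0),np.ones(len(T))]; print("  slope deg",np.degrees(np.linalg.lstsq(A,T[:,2],rcond=None)[0][:2]))
            T=Q[(Q[:,2]>lo)&(Q[:,2]<hi)]
            if len(T)>20: print(c,t,round(s["confidence"],2),len(T),round(float(np.median(T[:,2])),1),cv2.minAreaRect(T[:,:2].astype(np.float32)))
E
python3 meas.py
```

```text
clock: 17.8
ee_pos: [509.7, -270.4, 150.5]
ee_rot: [0.33, -2.601, 0.088]
contact_force: [-0.1, -1.3, -0.2]
finger_gap: 45.1
grip_force: 61.8
t 17.8 q [ 0.56  0.81 -0.58  1.43  0.54  1.56  1.69] tcp [ 509.7 -270.4  150.5] z [-0.48 -0.12 -0.87] y [-0.25  0.97  0.  ] gap 45.1 F [-0.1 -1.3 -0.2]
  slope deg [0.48 0.58]
top block 0.81 496 176.2 ((511.55694580078125, -269.11602783203125), (51.8985710144043, 45.25413131713867), 14.016524314880371)
top pocket 0.65 268 21.8 ((520.2884521484375, -266.14385986328125), (107.04835510253906, 77.79981231689453), 14.720876693725586)
top pocket 0.65 1170 10.0 ((519.8400268554688, -264.5857849121094), (134.28773498535156, 97.99059295654297), 14.57014274597168)
  slope deg [-1.82 -0.61]
scene block 0.86 243 176.0 ((534.1246948242188, -264.9810485839844), (56.568511962890625, 46.815494537353516), 11.364883422851562)
scene pocket 0.88 343 21.6 ((522.9566650390625, -266.367431640625), (109.61564636230469, 78.63468170166016), 14.839142799377441)
scene pocket 0.88 943 10.1 ((524.5579223632812, -264.96875), (134.8218231201172, 100.47129821777344), 15.986125946044922)
  slope deg [0.18 0.28]
wrist block 0.57 12823 174.6 ((515.8579711914062, -268.5141906738281), (64.97218322753906, 44.81836700439453), 13.760011672973633)
```

Run:
```python
from h import *
s=sense(); r=R.from_rotvec(s["ee_rot"]).inv()
u=np.array([np.cos(np.radians(14.6)),np.sin(np.radians(14.6)),0]); v=np.array([-u[1],u[0],0])
print("down1",r.apply([0,0,-1]),"u",r.apply(u),"v",r.apply(v))
G=s["ee_pos"]-19*R.from_rotvec(s["ee_rot"]).as_matrix()[:,2]; G[2]-=105
plan(G-u,194.6,30,0,True)
```

```text
down1 [-4.98979667e-01 -6.45200717e-04  8.66613452e-01] u [-0.86661325  0.0013816  -0.49897852] v [8.75375387e-04 9.99998837e-01 1.24853184e-03]
T [-51.5, -0.1, 91.5] R [0.1, 0.1, -0.1] tcp [ 508.8 -270.5   45.4] ang 0
```

```bash
python3 -m crank '[{"fingers":30,"translation":[-25,0,45],"rotation":[0,0,0]},{"fingers":30,"translation":[-45,0,78],"rotation":[0,0,0]},{"fingers":30,"translation":[-51.5,0,91.5],"rotation":[0,0,0]},{"fingers":30,"translation":[-51.5,0,91.5],"rotation":[0,0,0]},{"fingers":30,"translation":[-51.5,0,91.5],"rotation":[0,0,0]}]'
python3 meas.py
python3 -c "
import cv2,numpy as np
a=cv2.imread('pics/m_scene.png')[130:210,110:230];b=cv2.imread('pics/m_top.png')[170:260,320:440]
a=cv2.resize(a,(400,266));b=cv2.resize(b,(400,300))
w=cv2.resize(cv2.imread('pics/m_wrist.png'),(400,300))
cv2.imwrite('pics/c4.png',np.vstack([np.hstack([cv2.resize(a,(400,300)),b]),np.hstack([w,w*0])]))"
```

```text
clock: 19.02
ee_pos: [509.6, -270.5, 46.8]
ee_rot: [0.331, -2.603, 0.089]
contact_force: [-0.3, 0.5, -2.3]
finger_gap: 44.8
grip_force: 61.8
t 19.02 q [ 0.55  0.92 -0.55  1.5   0.6   1.4   1.61] tcp [ 509.6 -270.5   46.8] z [-0.48 -0.12 -0.87] y [-0.25  0.97 -0.  ] gap 44.8 F [-0.3  0.5 -2.3]
  slope deg [0.51 0.1 ]
top block 0.91 405 72.5 ((510.88702392578125, -270.5740966796875), (53.57803726196289, 44.53000259399414), 11.739550590515137)
top pocket 0.7 222 21.9 ((520.1073608398438, -265.6085510253906), (106.66254425048828, 77.38430786132812), 14.600423812866211)
top pocket 0.7 744 10.1 ((520.09423828125, -265.6517333984375), (134.72044372558594, 100.19693756103516), 14.825121879577637)
  slope deg [-0.9  -0.24]
scene block 0.93 194 72.1 ((537.9171752929688, -264.76129150390625), (49.99201965332031, 45.292274475097656), 16.855844497680664)
scene pocket 0.71 233 21.6 ((522.5491333007812, -266.62908935546875), (110.0139389038086, 78.06172180175781), 14.465092658996582)
scene pocket 0.71 655 10.0 ((522.8396606445312, -266.29010009765625), (137.30484008789062, 101.04578399658203), 15.105168342590332)
  slope deg [0.2 0.3]
wrist block 0.7 12836 70.0 ((514.7122802734375, -268.7915954589844), (64.8237533569336, 45.49514389038086), 14.330728530883789)
wrist pocket 0.96 1863 20.6 ((508.8413391113281, -268.32781982421875), (87.01761627197266, 77.18608856201172), 14.663919448852539)
wrist pocket 0.96 3765 8.6 ((500.93499755859375, -270.3617858886719), (97.00163269042969, 100.71640014648438), 14.654034614562988)
```

View pics/c4.png

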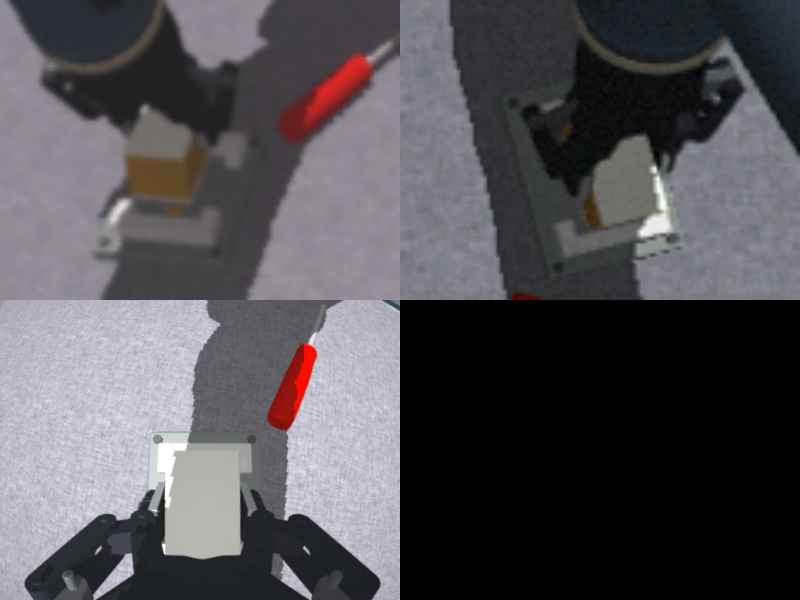

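White face is up and the block is level just above the pocket. The wrist crop shows its end at about (203,450), just inside the near end stop. All three views put it about 1.2 mm too far along +u and 2 mm short in v, so I'll correct that and lower.

```bash
python3 -m crank '[{"fingers":30,"translation":[1,2,0.6],"rotation":[0,0,0]},{"fingers":30,"translation":[1,2,0.6],"rotation":[0,0,0]},{"fingers":30,"translation":[-3,2,7.5],"rotation":[0,0,0]},{"fingers":30,"translation":[-7,2,14.5],"rotation":[0,0,0]},{"fingers":30,"translation":[-8.5,2,17],"rotation":[0,0,0]},{"fingers":30,"translation":[-8.5,2,17],"rotation":[0,0,0]}]'
python3 meas.py
```

```text
clock: 20.38
ee_pos: [507.0, -268.6, 26.0]
ee_rot: [0.332, -2.6, 0.087]
contact_force: [-0.4, -0.2, -1.7]
finger_gap: 45.0
grip_force: 61.8
t 20.38 q [ 0.54  0.95 -0.55  1.51  0.61  1.37  1.6 ] tcp [ 507.  -268.6   26. ] z [-0.48 -0.12 -0.87] y [-0.25  0.97  0.  ] gap 45.0 F [-0.4 -0.2 -1.7]
  slope deg [0.67 0.52]
top block 0.86 368 51.6 ((507.8839111328125, -268.7760314941406), (51.85105514526367, 45.30332946777344), 14.460988998413086)
top pocket 0.79 245 21.9 ((520.2542114257812, -266.61419677734375), (106.63714599609375, 78.14022064208984), 14.323144912719727)
top pocket 0.79 639 9.8 ((520.0797729492188, -265.7335205078125), (134.3499298095703, 100.57929229736328), 14.330740928649902)
  slope deg [-1.56 -1.05]
scene block 0.81 194 52.2 ((536.2770385742188, -262.3465576171875), (46.87019348144531, 47.067230224609375), 11.121500968933105)
scene pocket 0.57 203 21.7 ((524.1583251953125, -266.44354248046875), (109.10467529296875, 78.2689208984375), 14.921130180358887)
scene pocket 0.57 522 10.1 ((523.7702026367188, -265.7205810546875), (134.8459014892578, 99.63491821289062), 14.861222267150879)
  slope deg [0.19 0.24]
wrist block 0.98 12845 50.8 ((513.1358642578125, -266.9627380371094), (64.98492431640625, 45.33778762817383), 14.39332103729248)
wrist pocket 0.78 3046 20.6 ((478.67572021484375, -276.2603454589844), (24.69280433654785, 77.3502197265625), 14.431756019592285)
wrist pocket 0.78 4906 8.6 ((499.42572021484375, -270.6634521484375), (94.62388610839844, 100.25025177001953), 14.81865119934082)
```

```bash
python3 -m crank '[{"fingers":30,"translation":[-0.5,0,0.9],"rotation":[0,0,0]},{"fingers":30,"translation":[-1,0,1.7],"rotation":[0,0,0]},{"fingers":30,"translation":[-1,0,1.7],"rotation":[0,0,0]}]'
```

```text
clock: 21.35
ee_pos: [507.2, -268.7, 24.5]
ee_rot: [0.332, -2.601, 0.088]
contact_force: [0.3, 0.8, -0.4]
finger_gap: 45.0
grip_force: 61.8
```

```bash
python3 -m crank '[{"fingers":30,"translation":[-0.3,0,0.5],"rotation":[0,0,0]},{"fingers":30,"translation":[-0.6,0,1.0],"rotation":[0,0,0]},{"fingers":30,"translation":[-0.6,0,1.0],"rotation":[0,0,0]}]'
```

```text
clock: 21.72
ee_pos: [507.2, -268.7, 24.4]
ee_rot: [0.331, -2.601, 0.089]
contact_force: [-0.4, 0.6, 9.1]
finger_gap: 44.7
grip_force: 62.8
```

Contact with the floor at 9 N, so I'll release and back off along the tool axis.

```bash
python3 -m crank '[{"fingers":54,"translation":[0,0,0],"rotation":[0,0,0]},{"fingers":70,"translation":[0,0,0],"rotation":[0,0,0]},{"fingers":85,"translation":[0,0,0],"rotation":[0,0,0]},{"fingers":85,"translation":[0,0,0],"rotation":[0,0,0]},{"fingers":85,"translation":[0,0,-30],"rotation":[0,0,0]},{"fingers":85,"translation":[0,0,-80],"rotation":[0,0,0]},{"fingers":85,"translation":[0,0,-140],"rotation":[0,0,0]},{"fingers":85,"translation":[0,0,-190],"rotation":[0,0,0]},{"fingers":85,"translation":[0,0,-190],"rotation":[0,0,0]}]'
python3 meas.py
python3 - <<'E'
from h import *
for c in ("top","scene"):
    fr=grab_frame(c); P=cloud(fr)
    for s in silhouettes("handle_grip",c)[:1]:
        Q=P[s["pixels"]]; Q=Q[~np.isnan(Q[:,0])]; T=Q[Q[:,2]>98]; print(s["confidence"],np.median(T[:,2]),cv2.minAreaRect(T[:,:2].astype(np.float32)))
E
python3 -c "
import cv2,numpy as np
a=cv2.imread('pics/m_scene.png')[140:210,115:215];b=cv2.imread('pics/m_top.png')[180:255,330:430]
cv2.imwrite('pics/c5.png',np.hstack([cv2.resize(a,(400,300)),cv2.resize(b,(400,300))]))"
```

```text
clock: 22.85
ee_pos: [601.8, -243.5, 190.9]
ee_rot: [0.333, -2.607, 0.089]
contact_force: [-0.9, -0.1, -0.9]
finger_gap: 84.8
grip_force: 0.0
t 22.85 q [ 0.43  0.88 -0.56  1.12  0.53  1.77  1.72] tcp [ 601.8 -243.5  190.9] z [-0.48 -0.13 -0.87] y [-0.25  0.97 -0.  ] gap 84.8 F [-0.9 -0.1 -0.9]
  slope deg [ 0.09 -0.04]
top block 0.97 619 50.0 ((519.6458129882812, -265.3778991699219), (74.42671966552734, 45.653282165527344), 13.906046867370605)
top pocket 0.56 449 21.9 ((520.2002563476562, -265.8172302246094), (106.81690979003906, 78.16100311279297), 14.255515098571777)
top pocket 0.56 1145 10.0 ((520.0438232421875, -265.61602783203125), (134.33250427246094, 100.64173126220703), 14.565205574035645)
  slope deg [-0.19 -1.12]
scene block 0.79 341 50.0 ((521.2108764648438, -265.94183349609375), (76.45821380615234, 44.463478088378906), 14.78859806060791)
scene pocket 0.63 233 21.5 ((522.4423828125, -266.421630859375), (109.39205932617188, 77.22175598144531), 14.347297668457031)
scene pocket 0.63 531 10.0 ((523.1489868164062, -265.76666259765625), (135.30909729003906, 100.04571533203125), 14.181514739990234)
  slope deg [-0.23  0.12]
wrist block 0.73 2880 48.5 ((518.861572265625, -265.646484375), (74.4406967163086, 45.644405364990234), 14.170820236206055)
wrist pocket 0.87 1535 20.5 ((519.28564453125, -265.47601318359375), (106.88660430908203, 77.46675872802734), 13.921591758728027)
wrist pocket 0.87 4337 8.5 ((519.8873901367188, -265.06243896484375), (134.09706115722656, 99.96420288085938), 14.514513969421387)
0.76 107.72980026258881 ((577.3475341796875, 261.9417724609375), (12.820345878601074, 69.79574584960938), 57.94007873535156)
0.58 107.19434330342858 ((580.1324462890625, 262.02362060546875), (12.112092971801758, 71.40458679199219), 57.97608947753906)
```

View pics/c5.png

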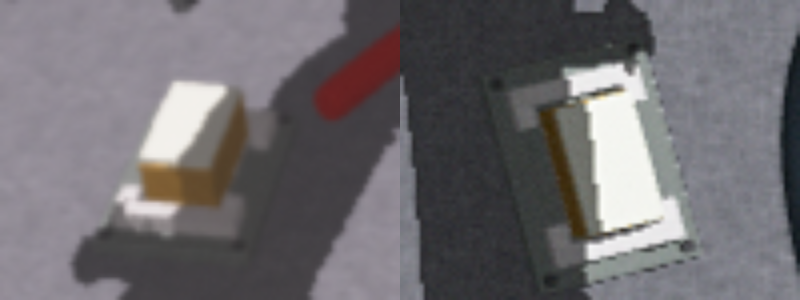

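The block is home: top at z=50 mm in the top and scene views (48.5 in the wrist view), level, centred within about 1 mm, white face up in both views. The handle is next, at about (578.7,262) with the bar at 148°.

```bash
python3 -c "
from h import *
plan([578.7,262,200],-32,0,0,False)"
```

```text
T [-96.8, 495.9, -47.3] R [-12.1, -28.3, 45.4] tcp [578.7 262.  181. ] ang 55
```

```bash
python3 -m crank '[{"fingers":85,"translation":[-97,496,-47],"rotation":[-12,-28.3,45.4]},{"fingers":85,"translation":[-97,496,-47],"rotation":[-12,-28.3,45.4]},{"fingers":85,"translation":[-97,496,-47],"rotation":[-12,-28.3,45.4]},{"fingers":85,"translation":[-97,496,-47],"rotation":[-12,-28.3,45.4]},{"fingers":60,"translation":[-97,496,-47],"rotation":[-12,-28.3,45.4]},{"fingers":60,"translation":[-97,496,-47],"rotation":[-12,-28.3,45.4]},{"fingers":60,"translation":[-97,496,-47],"rotation":[-12,-28.3,45.4]},{"fingers":60,"translation":[-97,496,-47],"rotation":[-12,-28.3,45.4]},{"fingers":60,"translation":[-97,496,-47],"rotation":[-12,-28.3,45.4]},{"fingers":60,"translation":[-97,496,-47],"rotation":[-12,-28.3,45.4]},{"fingers":60,"translation":[-97,496,-47],"rotation":[-12,-28.3,45.4]},{"fingers":60,"translation":[-97,496,-47],"rotation":[-12,-28.3,45.4]}]'
python3 - <<'E'
from h import *
st()
for c in ("wrist","top"):
    fr=grab_frame(c); P=cloud(fr,c=="wrist")
    for s in silhouettes("handle_grip",c)[:1]:
        Q=P[s["pixels"]]; Q=Q[~np.isnan(Q[:,0])]; T=Q[(Q[:,2]>98)&(Q[:,2]<118)]; print(s["confidence"],np.median(T[:,2]),cv2.minAreaRect(T[:,:2].astype(np.float32)))
plan([578.7,262,98],-32,0,0,False)
E
```

```text
clock: 25.15
ee_pos: [579.3, 260.2, 180.7]
ee_rot: [0.868, 3.018, -0.003]
contact_force: [-0.4, 0.4, 0.2]
finger_gap: 60.2
grip_force: 0.0
t 25.15 q [-0.19  0.59 -0.5   1.6   0.32  1.03  0.22] tcp [579.3 260.2 180.7] z [ 0. -0. -1.] y [ 0.53  0.85 -0.  ] gap 60.2 F [-0.4  0.4  0.2]
0.63 106.44484196507875 ((576.2528686523438, 262.6732177734375), (11.681538581848145, 70.24705505371094), 57.63618469238281)
0.63 nan ((0.0, 0.0), (0.0, 0.0), 0.0)
T [0.7, 0.5, 101.7] R [-0.1, 0.1, 0.0] tcp [578.7 262.   79. ] ang 0
  return _methods._mean(a, axis=axis, dtype=dtype,
  ret = ret.dtype.type(ret / rcount)
```

```bash
python3 -m crank '[{"fingers":60,"translation":[1,0.3,50],"rotation":[0,0,0]},{"fingers":60,"translation":[1,0.3,90],"rotation":[0,0,0]},{"fingers":60,"translation":[1,0.3,101],"rotation":[0,0,0]},{"fingers":60,"translation":[1,0.3,101],"rotation":[0,0,0]},{"fingers":5,"translation":[1,0.3,101],"rotation":[0,0,0]},{"fingers":5,"translation":[1,0.3,101],"rotation":[0,0,0]},{"fingers":5,"translation":[1,0.3,101],"rotation":[0,0,0]},{"fingers":5,"translation":[1,0.3,101],"rotation":[0,0,0]},{"fingers":5,"translation":[1,0.3,101],"rotation":[0,0,0]},{"fingers":5,"translation":[1,0.3,101],"rotation":[0,0,0]},{"fingers":5,"translation":[1,0.3,101],"rotation":[0,0,0]}]'; python3 -c "
from h import *
st()"
```

```text
clock: 26.72
ee_pos: [578.4, 262.4, 80.9]
ee_rot: [0.864, 3.018, -0.002]
contact_force: [-2.1, -2.1, 7.7]
finger_gap: 10.9
grip_force: 58.9
t 26.73 q [-0.23  0.7  -0.45  1.7   0.4   0.83  0.15] tcp [578.4 262.4  80.9] z [ 0. -0. -1.] y [ 0.53  0.85 -0.  ] gap 10.9 F [-2.1 -2.1  7.7]
```

Bar gripped. Turning it clockwise, which is +z about the downward tool.

```bash
python3 -m crank '[{"fingers":5,"translation":[0,0,0],"rotation":[0,0,8]},{"fingers":5,"translation":[0,0,0],"rotation":[0,0,16]},{"fingers":5,"translation":[0,0,0],"rotation":[0,0,24]},{"fingers":5,"translation":[0,0,0],"rotation":[0,0,32]},{"fingers":5,"translation":[0,0,0],"rotation":[0,0,40]},{"fingers":5,"translation":[0,0,0],"rotation":[0,0,48]},{"fingers":5,"translation":[0,0,0],"rotation":[0,0,56]},{"fingers":5,"translation":[0,0,0],"rotation":[0,0,63]},{"fingers":5,"translation":[0,0,0],"rotation":[0,0,69]},{"fingers":5,"translation":[0,0,0],"rotation":[0,0,73]},{"fingers":5,"translation":[0,0,0],"rotation":[0,0,74]},{"fingers":5,"translation":[0,0,0],"rotation":[0,0,74]},{"fingers":5,"translation":[0,0,0],"rotation":[0,0,74]}]'; python3 -c "
from h import *
st(); print(sense()['moment'])"
```

```text
clock: 28.35
ee_pos: [577.6, 262.1, 80.9]
ee_rot: [2.503, 1.895, -0.002]
contact_force: [-2.9, -4.5, 10.8]
finger_gap: 10.8
grip_force: 74.5
t 28.35 q [-0.45  0.67 -0.09  1.71  0.09  0.76 -0.86] tcp [577.6 262.1  80.9] z [ 0. -0. -1.] y [ 0.96 -0.27  0.  ] gap 10.8 F [-2.9 -4.5 10.8]
[-0.94  0.93  1.62]
```

```bash
python3 -m crank '[{"fingers":30,"translation":[0,0,0],"rotation":[0,0,0]},{"fingers":60,"translation":[0,0,0],"rotation":[0,0,0]},{"fingers":60,"translation":[0,0,0],"rotation":[0,0,0]},{"fingers":60,"translation":[0,0,-40],"rotation":[0,0,0]},{"fingers":60,"translation":[0,0,-90],"rotation":[0,0,0]},{"fingers":60,"translation":[-50,0,-150],"rotation":[0,0,0]},{"fingers":60,"translation":[-110,0,-150],"rotation":[0,0,0]},{"fingers":60,"translation":[-150,0,-150],"rotation":[0,0,0]},{"fingers":60,"translation":[-150,0,-150],"rotation":[0,0,0]}]'
python3 meas.py | grep -v wrist
python3 - <<'E'
from h import *
for c in ("scene","top"):
    fr=grab_frame(c); P=cloud(fr); save("fin_"+c,fr)
    for s in silhouettes("handle_grip",c)[:1]:
        Q=P[s["pixels"]]; Q=Q[~np.isnan(Q[:,0])]; T=Q[(Q[:,2]>98)&(Q[:,2]<118)]; 
        if len(T): print(c,s["confidence"],cv2.minAreaRect(T[:,:2].astype(np.float32)))
E
```

```text
clock: 29.48
ee_pos: [536.4, 114.1, 230.5]
ee_rot: [2.511, 1.883, -0.002]
contact_force: [0.5, 1.5, 0.0]
finger_gap: 59.7
grip_force: 0.0
t 29.48 q [-0.23  0.39 -0.09  1.77  0.05  0.98 -0.63] tcp [536.4 114.1 230.5] z [ 0. -0. -1.] y [ 0.96 -0.28  0.  ] gap 59.7 F [0.5 1.5 0. ]
  slope deg [-0.27  0.16]
top block 0.91 634 49.9 ((519.8750610351562, -265.4389953613281), (74.47227478027344, 45.31298065185547), 14.840428352355957)
top pocket 0.66 450 22.0 ((520.2615356445312, -266.13629150390625), (106.67814636230469, 77.94786071777344), 14.329473495483398)
top pocket 0.66 1149 10.0 ((520.3010864257812, -265.93865966796875), (134.55413818359375, 101.27838134765625), 14.804357528686523)
  slope deg [-0.03 -0.41]
scene block 0.81 335 49.9 ((522.4828491210938, -266.3382568359375), (76.00179290771484, 44.690887451171875), 14.489182472229004)
scene pocket 0.8 224 21.6 ((524.0349731445312, -266.44793701171875), (106.44774627685547, 78.42709350585938), 14.471733093261719)
scene pocket 0.8 519 10.0 ((526.1160888671875, -265.40118408203125), (131.9981231689453, 100.05470275878906), 15.0723876953125)
scene 0.57 ((580.1744384765625, 261.4736328125), (69.47845458984375, 14.375548362731934), 78.06549072265625)
```

View pics/fin_scene.png

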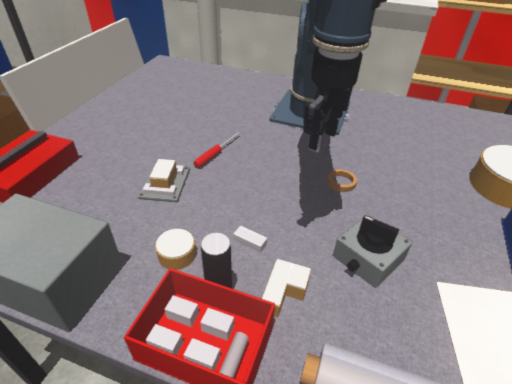

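The handle reads 78° in the scene view, about 1.2 rad of turn. That is close to the 1.15 limit, so I'll check it from other views.

```bash
cat > ha.py <<'E'
from h import *
for c in ("wrist","top","scene"):
    fr=grab_frame(c); P=cloud(fr,c=="wrist")
    M=(P[...,2]>101)&(P[...,2]<116)&(np.hypot(P[...,0]-578.5,P[...,1]-262)<45)
    T=P[M][:,:2]
    if len(T)>20:
        e=np.linalg.eigh(np.cov(T.T))[1][:,1]; print(c,len(T),T.mean(0),np.degrees(np.arctan2(e[1],e[0]))%180,cv2.minAreaRect(T.astype(np.float32)))
E
python3 -m crank '[{"fingers":60,"translation":[-60,0,0],"rotation":[0,0,0]},{"fingers":60,"translation":[-100,0,0],"rotation":[0,0,0]},{"fingers":60,"translation":[-100,0,0],"rotation":[0,0,0]}]'; python3 ha.py
```

```text
clock: 30.65
ee_pos: [508.6, 19.0, 230.2]
ee_rot: [2.511, 1.884, -0.003]
contact_force: [0.2, 0.0, 0.1]
finger_gap: 59.9
grip_force: 0.0
top 179 [577.25752169 261.15987177] 78.02842257494314 ((577.3727416992188, 261.5271301269531), (69.76287841796875, 11.974540710449219), 77.552978515625)
scene 238 [581.80745863 261.66974181] 77.65105168421209 ((579.39111328125, 261.3204040527344), (69.38097381591797, 15.598353385925293), 76.44270324707031)
```

It turned about 69.5°, or 1.21 rad. That is over the limit but with little margin, so I'll regrip and push it to the stop.

```bash
python3 -c "
from h import *
plan([578.4,261.8,200],-102,0,0,False);plan([578.4,261.8,99],-102,0,0,False)"
```

```text
T [248.0, 0.7, 49.0] R [0.1, 0.0, -3.9] tcp [578.4 261.8 181. ] ang 4
T [248.1, 0.6, 150.0] R [0.1, 0.0, -3.9] tcp [578.4 261.8  80. ] ang 4
```

```bash
python3 -m crank '[{"fingers":60,"translation":[248,0.7,49],"rotation":[0,0,-4]},{"fingers":60,"translation":[248,0.7,49],"rotation":[0,0,-4]},{"fingers":60,"translation":[248,0.7,49],"rotation":[0,0,-4]},{"fingers":60,"translation":[248,0.7,49],"rotation":[0,0,-4]},{"fingers":60,"translation":[248,0.7,49],"rotation":[0,0,-4]},{"fingers":60,"translation":[248,0.7,49],"rotation":[0,0,-4]},{"fingers":60,"translation":[248,0.7,100],"rotation":[0,0,-4]},{"fingers":60,"translation":[248,0.7,140],"rotation":[0,0,-4]},{"fingers":60,"translation":[248,0.7,150],"rotation":[0,0,-4]},{"fingers":60,"translation":[248,0.7,150],"rotation":[0,0,-4]},{"fingers":5,"translation":[248,0.7,150],"rotation":[0,0,-4]},{"fingers":5,"translation":[248,0.7,150],"rotation":[0,0,-4]},{"fingers":5,"translation":[248,0.7,150],"rotation":[0,0,-4]},{"fingers":5,"translation":[248,0.7,150],"rotation":[0,0,-4]},{"fingers":5,"translation":[248,0.7,150],"rotation":[0,0,-4]},{"fingers":5,"translation":[248,0.7,150],"rotation":[0,0,-4]},{"fingers":5,"translation":[248,0.7,150],"rotation":[0,0,-4]}]'
python3 -m crank '[{"fingers":5,"translation":[0,0,0],"rotation":[0,0,3]},{"fingers":5,"translation":[0,0,0],"rotation":[0,0,6]},{"fingers":5,"translation":[0,0,0],"rotation":[0,0,8]},{"fingers":5,"translation":[0,0,0],"rotation":[0,0,8]},{"fingers":5,"translation":[0,0,0],"rotation":[0,0,8]}]'
python3 -m crank '[{"fingers":30,"translation":[0,0,0],"rotation":[0,0,0]},{"fingers":60,"translation":[0,0,0],"rotation":[0,0,0]},{"fingers":60,"translation":[0,0,0],"rotation":[0,0,0]},{"fingers":60,"translation":[0,0,-40],"rotation":[0,0,0]},{"fingers":60,"translation":[0,0,-90],"rotation":[0,0,0]},{"fingers":60,"translation":[-50,0,-150],"rotation":[0,0,0]},{"fingers":60,"translation":[-110,0,-150],"rotation":[0,0,0]},{"fingers":60,"translation":[-170,0,-150],"rotation":[0,0,0]},{"fingers":60,"translation":[-230,0,-150],"rotation":[0,0,0]},{"fingers":60,"translation":[-230,0,-150],"rotation":[0,0,0]}]'
python3 ha.py; python3 -c "
from h import *
st()"
```

```text
clock: 32.92
ee_pos: [577.5, 261.1, 80.9]
ee_rot: [2.439, 1.979, -0.001]
contact_force: [-5.7, -0.3, 10.2]
finger_gap: 10.8
grip_force: 59.4
clock: 33.55
ee_pos: [577.4, 261.1, 81.0]
ee_rot: [2.565, 1.81, -0.002]
contact_force: [-5.4, -2.1, 12.3]
finger_gap: 11.2
grip_force: 110.3
clock: 34.8
ee_pos: [498.3, 39.5, 230.4]
ee_rot: [2.577, 1.792, -0.003]
contact_force: [0.8, 1.0, 0.7]
finger_gap: 60.1
grip_force: 0.0
top 138 [578.83895224 268.80439648] 77.238373647765 ((579.0086059570312, 269.0098876953125), (54.788875579833984, 12.01673412322998), 77.96192169189453)
scene 234 [581.837141   261.87880881] 77.72073877826254 ((579.7491455078125, 261.4053955078125), (69.1507568359375, 13.7623929977417), 76.8199462890625)
t 34.95 q [-0.14  0.32 -0.06  1.89  0.02  0.94 -0.56] tcp [500.2  45.3 230.1] z [ 0. -0. -1.] y [ 0.94 -0.34  0.  ] gap 59.9 F [ 0.8 -0.6  0.2]
```

Pushing further moved nothing and the grip force rose to 110 N, so the handle is on its stop. Handing in.

```bash
python3 -c "
from rig import *
print(job_done())"
```

```text
the job is handed in; nothing more can be done
None
```

The block lies white face up in the pocket, centred within about 1 mm; the isolator handle is on, against its stop; no other item was touched on purpose, and the job was handed in at about 35 s with no verdict returned.

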